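Snap the protective cap onto the stud and keep it pressed home

TASK

Lift the loose white cap off the bronze insert that wears it, set it over the black ball-lock stud on the die block, and press it down through the click until it sits fully home on the stud's round steel seat. Do not let up after the force drops: finish while still pressing on the cap with your fingers, with the spring-loaded seat held well down (about half of its 16 mm travel, or more). Leave the inserts and everything else standing where they are.

Things in the scene. Friction and masses are not known exactly. Their poses are not given: they have to be found in the camera images.
- cap_center (a point): Centre (on the axis, 23 mm above the underside) of the round white PTFE cap, 46 mm high, 50 to 80 g; z is its axis, up. Skirt 44 mm in diameter, 26 mm high, open below: at the mouth a lip 5 mm high with a 26 mm bore, wider above the lip, 22 mm deep in all. It starts upright and loose on the capped insert, with 2.5 mm of play all round; lifts straight off.
- cap_knob (a point): Centre of the cap's grip knob, a cylinder 26 mm in diameter and 20 mm high on top of the skirt, 13 mm above cap_center. The flat shoulder round the knob's foot lies 10 mm below this point and 3 mm above cap_center: fingers that hold the knob with their tips close above the shoulder can push down on it.
- insert_center (a point): Centre (25 mm above the bench) of the bronze insert that wears the cap at the start: loose, upright, round, about 300 g. 42 mm in diameter up to 32 mm, where the cap's underside rests, then a plain neck 21 mm in diameter and 18 mm high, hidden in the cap. z is its axis, up.
- stud_seat (a point): Centre of the top face of the round steel seat (52 mm in diameter) on the fixed orange die block (96 mm square), at the foot of the black stud, 58 mm above the bench at rest; it moves with the seat. z is the stud's axis, up. With the cap fully home its underside lies on this face and cap_center is 23 mm above this point; before the click it stands at least 4 mm higher.
- stud_top (a point): Centre of the stud's flat top, 20 mm above stud_seat. The stud is 23 mm in diameter, its top 7 mm tapering to 15 mm; round it, 9 mm above the seat, four sprung steel balls stand out to a diameter of 30 mm. The cap's lip must be pushed over the balls (about 10 to 15 N), then the force drops and the cap drops home.
- seat (a joint): How far the spring-loaded seat, with its stud, is pushed down into the die block, in m: 0 at rest, 0.016 at the hard stop. The spring takes about 2 N to start and 1.5 N more for every mm; the seat already sinks some mm under the push before the click.
- bare_insert: The other bronze insert, same shape, without a cap, loose and upright; origin at the centre of its underside. Bystander.
- washers: Stack of matte black titanium washers, 34 mm in diameter, 24 mm high, loose (moves as one piece); origin at the centre of its underside. Bystander.
- bushing: White PTFE bushing, a plain tube 32 mm in diameter, 28 mm high, bore 20 mm, loose, upright; origin at the centre of its underside. Not the cap. Bystander.
- bottle: Small closed bottle, 40 mm in diameter, 85 mm high, loose, upright, at the far side; origin at the centre of its underside. Bystander.
Mind the look-alikes: they are no part of the job. Leave any pink or purple look-alike of the part that bears stud_seat alone.

How it is judged:
By the outcome, as a careful person would: the job done as asked, in the order asked, and still so for the second after the job is handed in, while the arm keeps its last pose, push and grip.
It also fails if it takes over 48 s, if anything falls off the work surface, if the arm or the gripper's body presses on something with over 40 N, if the wrist force passes 120 N, or if a joint passes its speed limit or range.

ROBOT

A 6-joint arm with a two-finger parallel gripper is mounted at the origin on the work surface. World frame = base frame: x ahead of the robot, y to its left, z up, the work surface at z = 0. Lengths are in m, angles in degrees, forces in N, time in s.
With the tool pointing down it reaches from about 0.375 to 0.9 m from the base axis. Payload 3.1 kg.
Tool frame: the origin (TCP) lies at the very end of the fingers, on their centre line; the grasp point (between the pads) lies 19 mm behind it (bot.grip_point_offset is the distance from the TCP to the grasp point, in m); z points along the fingers, x is the direction in which the jaws open and shut, and the axes are right-handed (so a half turn about z gives the same grasp; the last joint's range is limited). The gripper opens to 87 mm and grips with 3 to 60 N. Pads are 19 mm wide; open, the fingers measure 117 mm over their backs; the gripper's body (75 mm by 190 mm) begins 51 mm behind the grasp point.
Start: joints at [-85.285, 30.224, 82.088, -0, 67.689, -10.227], TCP at [0.161, -0.604, 0.223] pointing down, gripper open.
Joint ranges: [-176.69, 176.69], [-43.24, 126.21], [12.49, 139.97], [-82, 262], [0, 151.66], [-163.58, 163.58]. Speed limits (degrees/s): [159.86, 159.86, 180, 180, 180, 180].

INTERFACE

Orientations are given as a 3x3 rotation matrix whose columns are the frame's x, y, z axes.
In Python, from rig import bot, capture, recognise, place_of gives the robot as it stands.
- The arm moves only by the tool send_rows, never from a script. Its argument "motion" is a list of rows, each a list of 2 entries, a list of its own where there are three numbers: the shift along the tool's x, y, z in mm, then the turn about the tool's z in rad. A call has exactly 5 rows; each row shifts and turns the pose as measured when the row begins, along the tool's axes as they then stand; what a row does not reach is not made up. A row lasts 1/12 s, in which the tool goes at most 41.7 mm and 7.16 degrees, less where a joint would pass 70% of its speed; a pose out of reach is approached as far as the arm can. A call with a gripper value outside its range is refused whole. "gripper" is the closure, from 0 (fully open) to 1 (shut), set as the call begins (left out, the last holds). The fingers move at their own pace and stop on an object; the grip force is fixed at half the most. Time passes only in rows, so rows that do not move let the fingers close, or fill a call up. It gives the time, the measured TCP pose, the force and the opening at its end, in the units of the state.
- bot.read_state(): the state, without advancing time (a new reading comes with each control period).
- capture(name): name is "scene" or "top" or "wrist"; returns a dict with "image" (480x640x3 uint8, blue, green, red), "fx", "fy", "cx", "cy" (pixels), "rvec" (rotation vector, rad) and "tvec" (3), from world to camera coordinates, as OpenCV has them. Camera axes: x right, y down, z forward; pixel columns grow to the right and rows downward; lengths in m; the calibration is good to about 2 mm. A picture is of the moment at which its call begins. There is no depth.
- bot.hand_in(): hands the job in, once; it reports no verdict.
Trained networks look in the newest picture that a camera, given by its name, has taken for a name from the list of things; names that differ only in an ending like _2 or _b are one class to them, and where a whole thing is asked for, a point or a joint stands for the part that bears it (a point fixed in the world has none). Each returns a list of dicts, best first, with "p" (0 to 1); they miss things now and then, are a little off and sometimes report something else, mostly with a low value. They report only what shows in the picture. A call takes as long as a camera call. They do not tell look-alikes from the thing itself.
- recognise(camera, target): "xy" ([column, row] in pixels, amid what is visible of it).
- place_of(camera, target): "xy" ([column, row] in pixels: a listed point, or the origin of a listed thing).
The state is a dict: "time_s": time; "joint_positions": joint angles; "qvel": joint speeds; "tau": joint torques, N m; "position": TCP position; "tcp_rot": TCP orientation; "force": force on the tool from outside, world axes, zero at the start; "moment": the same for the moment, N m; "opening": opening from 0.0 (shut) to 1.0 (fully open).
Only numpy, scipy, OpenCV 4.12 (cv2) and the standard library are available. Lean on these libraries where they do the work, as an engineer would, in place of code of your own. Each camera call takes 0.05 s, during which the arm holds its last target.

## Working session

There is one attempt and no reset: what is moved stays moved. The work goes in short steps, Python scripts to look and compute and a tool call to move; the robot and the scene stay as the last step left them, time stands still between calls to the robot, and variables do not carry over. Pictures are saved under pics/ and viewed, and the job is handed in when it is done.

Besides the shell and the picture viewer there is one more tool, called after "Emit:" as a command line: name --argument value ..., lists and objects as JSON in quotes. send_rows: Moves the arm, as the interface text tells. Its arguments: {"type":"object","properties":{"motion":{"type":"array","items":{"type":"array"}},"gripper":{"type":"number"}},"required":["motion"]}

```bash
mkdir -p pics; ls; cat > h.py <<'E'
import numpy as np, cv2, json
from rig import bot, capture, recognise, place_of
def cam(n,save=None):
    c=capture(n)
    if save: cv2.imwrite('pics/'+save+'.png',c['image'])
    return c
def ray(c,xy):
    R=cv2.Rodrigues(np.array(c['rvec'],float))[0]; t=np.array(c['tvec'],float).ravel()
    d=R.T@np.array([(xy[0]-c['cx'])/c['fx'],(xy[1]-c['cy'])/c['fy'],1.]); o=-R.T@t
    return o,d/np.linalg.norm(d)
def atz(c,xy,z):
    o,d=ray(c,xy); return o+d*(z-o[2])/d[2]
def tri(rs):
    A=0;b=0
    for o,d in rs:
        P=np.eye(3)-np.outer(d,d);A=A+P;b=b+P@o
    x=np.linalg.solve(A,b); return x,[np.linalg.norm((np.eye(3)-np.outer(d,d))@(x-o)) for o,d in rs]
def proj(c,p):
    return cv2.projectPoints(np.array([p],float),np.array(c['rvec'],float),np.array(c['tvec'],float),np.array([[c['fx'],0,c['cx']],[0,c['fy'],c['cy']],[0,0,1.]]),None)[0].ravel()
E
python3 - <<'E'
from h import *
np.set_printoptions(precision=4,suppress=True)
Z=dict(cap_center=.055,cap_knob=.068,insert_center=.025,stud_seat=.058,stud_top=.078)
for n in ['scene','top']:
    c=cam(n,n+'0')
    print(n,ray(c,(320,240)))
    for t in Z:
        for r in place_of(n,t)[:4]: print(t,r['p'],np.round(r['xy'],1),atz(c,r['xy'],Z[t]))
    for t in ['bare_insert','washers','bushing','bottle']:
        for r in place_of(n,t)[:2]: print(t,r['p'],np.round(r['xy'],1),atz(c,r['xy'],0))
cam('wrist','wrist0')
E
```

```text
pics
scene (array([ 1.1984, -0.6705,  0.6559]), array([-0.5966,  0.6114, -0.5199]))
cap_center 0.72 [198.  288.6] [ 0.4794 -0.2285  0.055 ]
cap_knob 0.81 [194.5 282.3] [ 0.4759 -0.2318  0.068 ]
insert_center 0.56 [196.4 305.7] [ 0.4828 -0.2373  0.025 ]
stud_seat 0.82 [317.8 186.8] [0.3443 0.1935 0.058 ]
stud_seat 0.81 [314.  251.7] [ 0.5346 -0.0056  0.058 ]
stud_seat 0.65 [270.7 303.7] [ 0.5994 -0.1692  0.058 ]
stud_seat 0.63 [263.3 216.8] [0.3672 0.0122 0.058 ]
stud_top 0.88 [309.1 240.6] [ 0.5229 -0.0074  0.078 ]
stud_top 0.82 [265.4 210.2] [0.3769 0.0103 0.078 ]
stud_top 0.8 [168.3 234. ] [ 0.3245 -0.1844  0.078 ]
stud_top 0.67 [271. 296.] [ 0.6044 -0.1722  0.078 ]
bare_insert 0.93 [389. 223.] [0.5   0.266 0.   ]
bare_insert 0.36 [471.7 305.7] [0.7975 0.1398 0.    ]
washers 0.67 [369.9 259.7] [0.5693 0.1203 0.    ]
washers 0.62 [198.  302.2] [ 0.4479 -0.2122  0.    ]
bottle 0.85 [474.6 301.3] [0.7939 0.1552 0.    ]
top (array([ 0.4688, -0.0151,  0.9623]), array([ 0.1105, -0.0023, -0.9939]))
cap_center 0.79 [425. 290.] [ 0.4651 -0.2227  0.055 ]
cap_center 0.71 [426.3 288.5] [ 0.468
[... 165 characters left out ...]
333 -0.0088  0.058 ]
stud_seat 0.81 [308.3 342.8] [0.3681 0.0104 0.058 ]
stud_seat 0.73 [212.5 364.2] [0.3317 0.1973 0.058 ]
stud_seat 0.61 [390.  224.4] [ 0.5975 -0.1581  0.058 ]
stud_top 0.92 [305.7 345.9] [0.3647 0.015  0.078 ]
stud_top 0.86 [314.6 258.4] [ 0.5314 -0.0058  0.078 ]
stud_top 0.8 [399.  220.4] [ 0.6021 -0.1729  0.078 ]
stud_top 0.79 [409.1 367.4] [ 0.3199 -0.1804  0.078 ]
bare_insert 0.81 [184.4 281.4] [0.4949 0.2701 0.    ]
bare_insert 0.44 [244.7 137.2] [0.8046 0.1411 0.    ]
washers 0.7 [257.3 242.8] [0.573  0.1159 0.    ]
washers 0.62 [186.4 282.8] [0.4919 0.2659 0.    ]
bushing 0.44 [378.8 288.9] [ 0.4695 -0.1384  0.    ]
bottle 0.84 [240.7 139.4] [0.7999 0.1498 0.    ]
```

View pics/scene0.png

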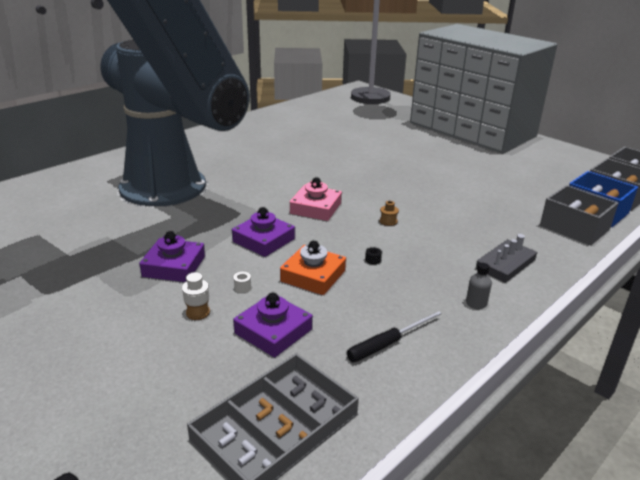

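View pics/top0.png

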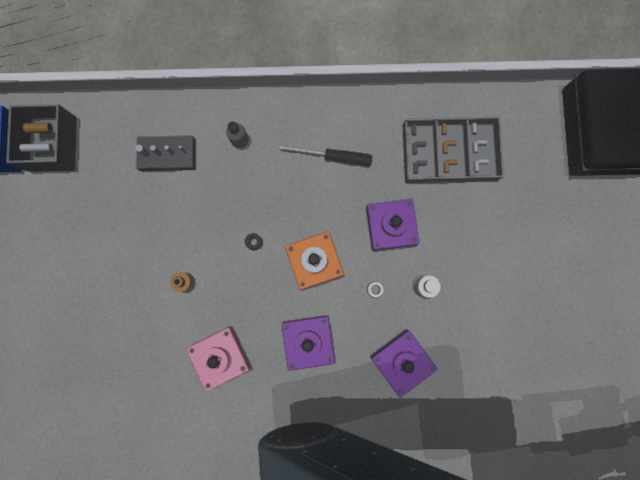

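View pics/wrist0.png

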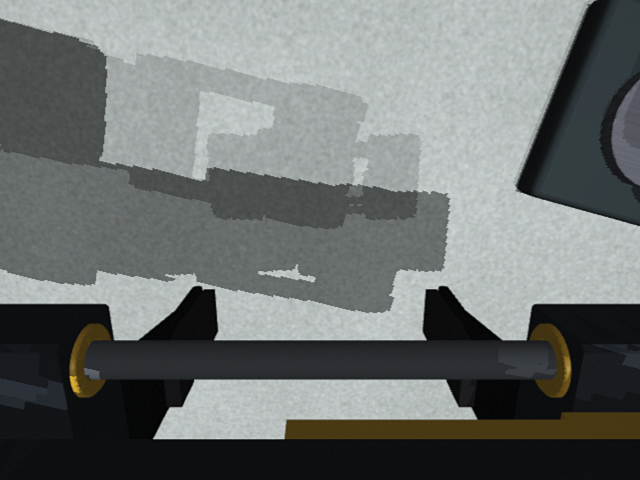

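The scene view shows the orange die block at (314,255) with its stud. The capped insert is at (196,295), the bushing at (242,281), and purple and pink look-alikes stand around them. In the top view the orange stud is at (315,259) and the cap at (428,287).

```bash
python3 - <<'E'
from h import *
np.set_printoptions(precision=4,suppress=True)
s=bot.read_state();print(s['time_s'],s['position'],s['tcp_rot'],s['opening'],s['force'])
C={n:cam(n) for n in ['scene','top']}
def R(n,xy):return ray(C[n],xy)
print(tri([R('scene',(194.5,282.3)),R('top',(429,286.5))]), tri([R('scene',(314,251.7)),R('top',(316.2,258.1))]), tri([R('scene',(309.1,240.6)),R('top',(314.6,258.4))]))
for n,b in (('top',(400,260,60,60)),('top',(280,225,70,70)),('scene',(170,260,60,70)),('scene',(270,220,90,80))):
    x,y,w,h=b; im=cv2.resize(C[n]['image'][y:y+h,x:x+w],None,fx=8,fy=8,interpolation=cv2.INTER_CUBIC)
    cv2.imwrite(f'pics/z_{n}_{x}.png',im[:600,:800])
E
python3 -c "
import cv2,numpy as np
a=[cv2.resize(cv2.imread('pics/z_'+n+'.png'),(390,290)) for n in('top_400','top_280','scene_170','scene_270')]
cv2.imwrite('pics/z.png',np.vstack([np.hstack(a[:2]),np.hstack(a[2:])]))"
```

```text
1.05 [ 0.1612 -0.6038  0.2226] [[ 0.2579 -0.9662 -0.    ]
 [-0.9662 -0.2579 -0.    ]
 [-0.      0.     -1.    ]] 0.9976931028695728 [ 0.6039 -0.7037 -0.3402]
(array([ 0.4717, -0.2289,  0.0644]), [np.float64(0.00024610561252424627), np.float64(0.00024610561252431034)]) (array([ 0.5344, -0.0076,  0.0587]), [np.float64(0.001574742560707963), np.float64(0.0015747425607079157)]) (array([ 0.5288, -0.0084,  0.0812]), [np.float64(0.003462416723075478), np.float64(0.0034624167230755424)])
```

View pics/z.png

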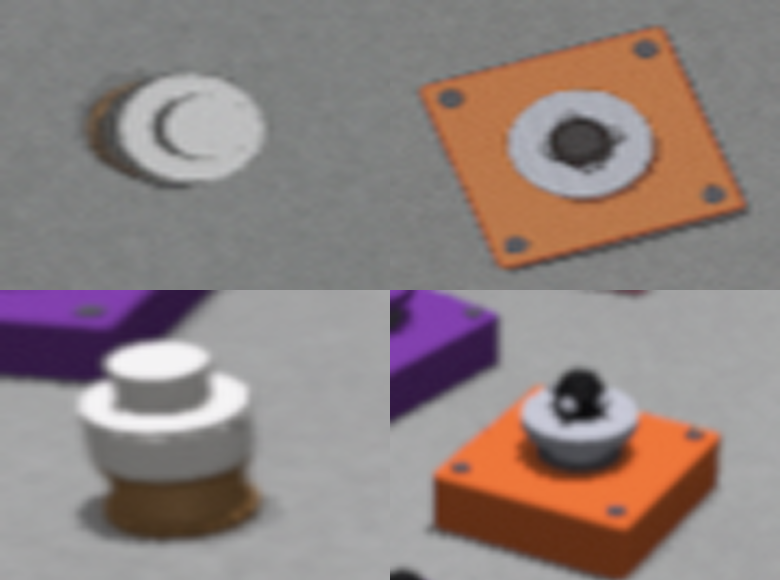

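```bash
python3 - <<'E'
from h import *
np.set_printoptions(precision=4,suppress=True)
C={n:cam(n) for n in ['scene','top']}
for nm,a,b,z in(('knobtop',(193.9,277.1),(432,285.7),.078),('shoulder',(194.4,286.),(429.4,286.3),.058),('seat',(313.7,250.8),(314.3,259.8),.058)):
    print(nm,tri([ray(C['scene'],a),ray(C['top'],b)]),atz(C['scene'],a,z),atz(C['top'],b,z))
print(C['top']['tvec'],atz(C['top'],(429,286),.058))
E
```

```text
knobtop (array([ 0.4735, -0.2311,  0.0772]), [np.float64(0.0005911418745774592), np.float64(0.0005911418745776078)]) [ 0.475  -0.2313  0.078 ] [ 0.4732 -0.2314  0.078 ]
shoulder (array([ 0.4723, -0.2309,  0.058 ]), [np.float64(0.00022504732261627148), np.float64(0.00022504732261635475)]) [ 0.4725 -0.2308  0.058 ] [ 0.4722 -0.2311  0.058 ]
seat (array([ 0.5308, -0.0041,  0.0576]), [np.float64(0.0010500382122252767), np.float64(0.0010500382122253745)]) [ 0.5319 -0.0038  0.058 ] [ 0.53   -0.0049  0.058 ]
[-0.0037  0.5649  0.9093] [ 0.4728 -0.2303  0.058 ]
```

Emit:
send_rows --motion '[[[-24,-34,0],0],[[-24,-34,0],0],[[-24,-34,0],0],[[-24,-34,0],0],[[-24,-34,0],0]]' --gripper 0.3

```text
time_s: 1.67
position: [0.2925, -0.4503, 0.2214]
tcp_rot: [[0.244, -0.97, -0.001], [-0.97, -0.244, -0.011], [0.01, 0.003, -1.0]]
force: [-0.1, 0.2, -0.5]
opening: 0.739
```

Emit:
send_rows --motion '[[[-24,-34,0],0],[[-24,-34,0],0],[[-24,-34,0],0],[[-24,-34,0],0],[[-24,-34,0],0]]'

```text
time_s: 2.08
position: [0.4278, -0.2914, 0.2207]
tcp_rot: [[0.241, -0.971, 0.001], [-0.97, -0.241, -0.013], [0.013, 0.002, -1.0]]
force: [0.6, -1.9, -0.4]
opening: 0.699
```

```bash
cat > d.py <<'E'
from h import *
import sys
np.set_printoptions(precision=4,suppress=True)
s=bot.read_state();p=np.array(s['position']);R=np.array(s['tcp_rot'])
print(s['time_s'],p,s['opening'],s['force']);print(R)
print('tool delta mm',1000*R.T@(np.array([float(v) for v in sys.argv[1:4]])-p))
E
python3 d.py .473 -.231 .14
```

```text
2.0833 [ 0.4278 -0.2914  0.2207] 0.6994192733968515 [ 0.6013 -1.877  -0.3968]
[[ 0.241  -0.9705  0.0014]
 [-0.9704 -0.241  -0.0129]
 [ 0.0129  0.0017 -0.9999]]
tool delta mm [-48.734  -58.5973  79.9397]
```

Emit:
send_rows --motion '[[[-20,-24,15],0],[[-16,-20,20],0],[[-9,-11,20],0],[[-4,-4,15],0],[[0,0,6],0]]'

```text
time_s: 2.5
position: [0.4831, -0.2217, 0.1453]
tcp_rot: [[0.252, -0.968, 0.012], [-0.968, -0.252, -0.019], [0.021, -0.007, -1.0]]
force: [0.5, -0.3, 0.6]
opening: 0.699
```

```bash
python3 d.py .473 -.231 .14; python3 - <<'E'
from h import *
C=cam('wrist','w1')
for z,n in((.078,'top'),(.058,'sh')):print(n,proj(C,(.473,-.231,z)))
for n in('cap_knob','cap_center'):
    for r in place_of('wrist',n)[:2]:print(n,r,atz(C,r['xy'],.068 if n=='cap_knob' else .055))
E
```

```text
2.5 [ 0.4831 -0.2217  0.1453] 0.6991589710672381 [ 0.4908 -0.3194  0.5979]
[[ 0.2518 -0.9677  0.0124]
 [-0.9675 -0.252  -0.0186]
 [ 0.0211 -0.0073 -0.9998]]
tool delta mm [ 6.3492 12.1782  5.3889]
top [329.72075858 279.53793745]
sh [328.34945621 267.89082419]
cap_knob {'xy': [324.9, 271.0], 'p': 0.91} [ 0.47393915 -0.22819043  0.068     ]
cap_center {'xy': [323.8, 264.8], 'p': 0.69} [ 0.47328734 -0.22807336  0.055     ]
```

View pics/w1.png

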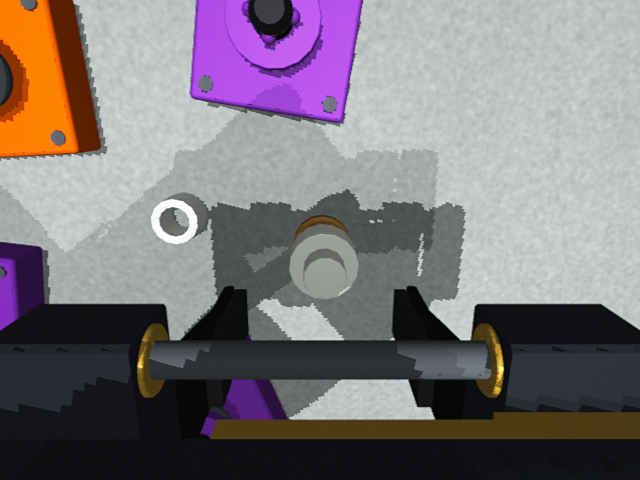

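Emit:
send_rows --motion '[[[2,7,5],0],[[1,4,5],0],[[0,1,5],0],[[0,0,5],0],[[0,0,0],0]]'

```text
time_s: 3.07
position: [0.4716, -0.2366, 0.1289]
tcp_rot: [[0.243, -0.97, 0.02], [-0.97, -0.244, -0.026], [0.03, -0.013, -0.999]]
force: [-0.2, -0.3, 0.5]
opening: 0.701
```

```bash
python3 d.py .473 -.230 .061; python3 - <<'E'
from h import *
C=cam('wrist','w2')
print(proj(C,(.473,-.230,.078)))
E
```

```text
3.0667 [ 0.4716 -0.2366  0.1289] 0.7014690205559494 [-0.1998 -0.3336  0.4712]
[[ 0.2432 -0.9698  0.0199]
 [-0.9695 -0.2437 -0.0263]
 [ 0.0304 -0.0129 -0.9995]]
tool delta mm [-8.1512 -2.0555 67.754 ]
[306.74762495 264.96427115]
```

View pics/w2.png

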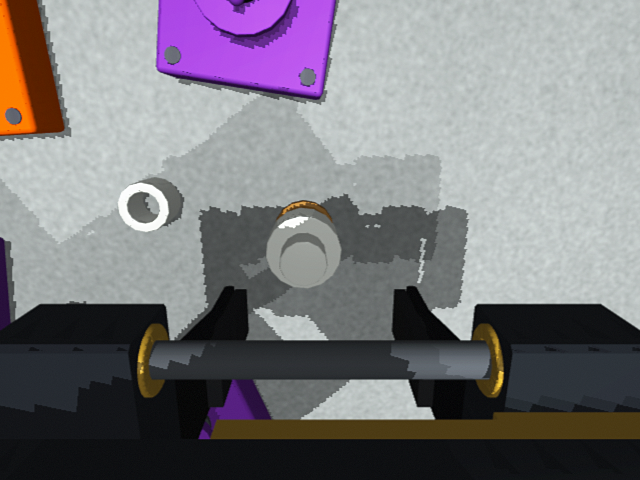

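Emit:
send_rows --motion '[[[0,0,0],0],[[0,0,0],0],[[0,0,0],0],[[0,0,0],0],[[0,0,0],0]]'

```text
time_s: 3.53
position: [0.4724, -0.2373, 0.1298]
tcp_rot: [[0.243, -0.97, 0.022], [-0.97, -0.243, -0.028], [0.032, -0.014, -0.999]]
force: [-0.0, -0.5, 0.1]
opening: 0.703
```

```bash
python3 d.py .473 -.230 .061
```

```text
3.5333 [ 0.4724 -0.2373  0.1298] 0.7026467827236532 [-0.0386 -0.487   0.0885]
[[ 0.2429 -0.9698  0.0215]
 [-0.9695 -0.2434 -0.0276]
 [ 0.032  -0.0142 -0.9994]]
tool delta mm [-9.1715 -1.3962 68.6011]
```

Emit:
send_rows --motion '[[[-5,-1,10],0],[[-3,0,12],0],[[-1,0,12],0],[[0,0,8],0],[[0,0,0],0]]'

```text
time_s: 3.95
position: [0.4742, -0.23, 0.0878]
tcp_rot: [[0.244, -0.969, 0.026], [-0.969, -0.245, -0.031], [0.036, -0.018, -0.999]]
force: [-0.1, 1.1, -0.4]
opening: 0.702
```

```bash
python3 d.py .473 -.230 .061; python3 - <<'E'
from h import *
C=cam('wrist','w3')
print(proj(C,(.473,-.230,.078)))
E
```

```text
3.95 [ 0.4742 -0.23    0.0878] 0.7019391851887264 [-0.0641  1.1147 -0.366 ]
[[ 0.244  -0.9694  0.0261]
 [-0.9691 -0.2447 -0.031 ]
 [ 0.0365 -0.0177 -0.9992]]
tool delta mm [-1.28    1.6648 26.755 ]
[319.885882  304.0701261]
```

View pics/w3.png

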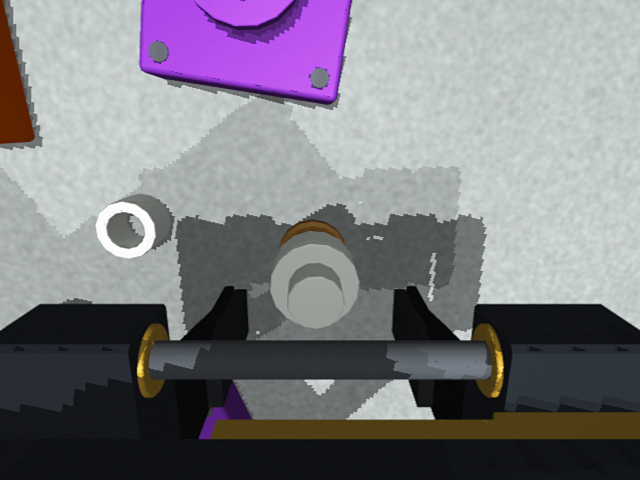

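Emit:
send_rows --motion '[[[-2,0,8],0],[[-1,0,8],0],[[0,0,7],0],[[0,0,4],0],[[0,0,0],0]]'

```text
time_s: 4.42
position: [0.4758, -0.2289, 0.0602]
tcp_rot: [[0.244, -0.969, 0.03], [-0.969, -0.245, -0.034], [0.04, -0.02, -0.999]]
force: [-0.4, -0.1, 0.4]
opening: 0.703
```

```bash
python3 d.py .473 -.230 .061; python3 - <<'E'
from h import *
cam('wrist','w4');cam('scene','s4')
a=cv2.imread('pics/s4.png')[220:340,120:280]
cv2.imwrite('pics/s4z.png',cv2.resize(a,None,fx=5,fy=5,interpolation=cv2.INTER_CUBIC))
E
```

```text
4.4167 [ 0.4758 -0.2289  0.0602] 0.7029702426836247 [-0.3939 -0.1091  0.3512]
[[ 0.2438 -0.9694  0.0295]
 [-0.969  -0.2448 -0.0337]
 [ 0.0399 -0.0204 -0.999 ]]
tool delta mm [ 0.3837  2.9329 -0.8865]
```

View pics/s4z.png

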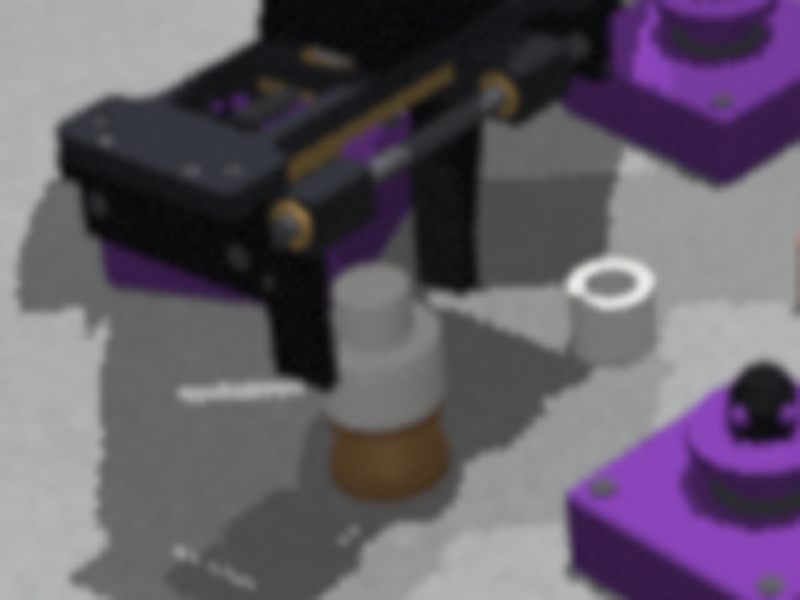

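View pics/w4.png

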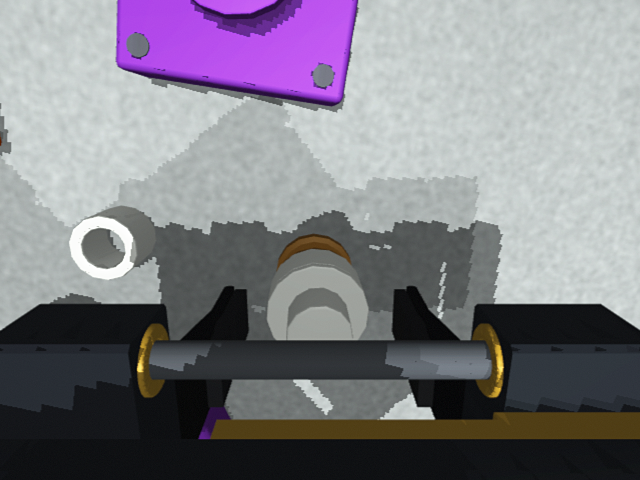

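Emit:
send_rows --motion '[[[0,1.5,-1],0],[[0,0,0],0],[[0,0,0],0],[[0,0,0],0],[[0,0,0],0]]' --gripper 1.0

```text
time_s: 4.93
position: [0.475, -0.2302, 0.063]
tcp_rot: [[0.244, -0.969, 0.032], [-0.969, -0.245, -0.036], [0.042, -0.022, -0.999]]
force: [0.2, -0.2, 0.6]
opening: 0.407
```

Emit:
send_rows --motion '[[[0,0,0],0],[[0,0,0],0],[[0,0,0],0],[[0,0,0],0],[[0,0,0],0]]'

```text
time_s: 5.35
position: [0.475, -0.2301, 0.0632]
tcp_rot: [[0.243, -0.969, 0.032], [-0.969, -0.245, -0.036], [0.043, -0.023, -0.999]]
force: [-0.6, -0.6, -0.4]
opening: 0.285
```

```bash
python3 d.py .473 -.230 .061; python3 - <<'E'
from h import *
cam('wrist','w5');cam('scene','s5')
a=cv2.imread('pics/s5.png')[220:340,120:280]
cv2.imwrite('pics/s5z.png',cv2.resize(a,None,fx=5,fy=5,interpolation=cv2.INTER_CUBIC))
E
```

```text
5.35 [ 0.475  -0.2301  0.0632] 0.28477301787814163 [-0.6271 -0.6313 -0.3936]
[[ 0.2435 -0.9694  0.0323]
 [-0.969  -0.2446 -0.0358]
 [ 0.0426 -0.0226 -0.9988]]
tool delta mm [-0.6708  1.9785  2.1179]
```

View pics/s5z.png

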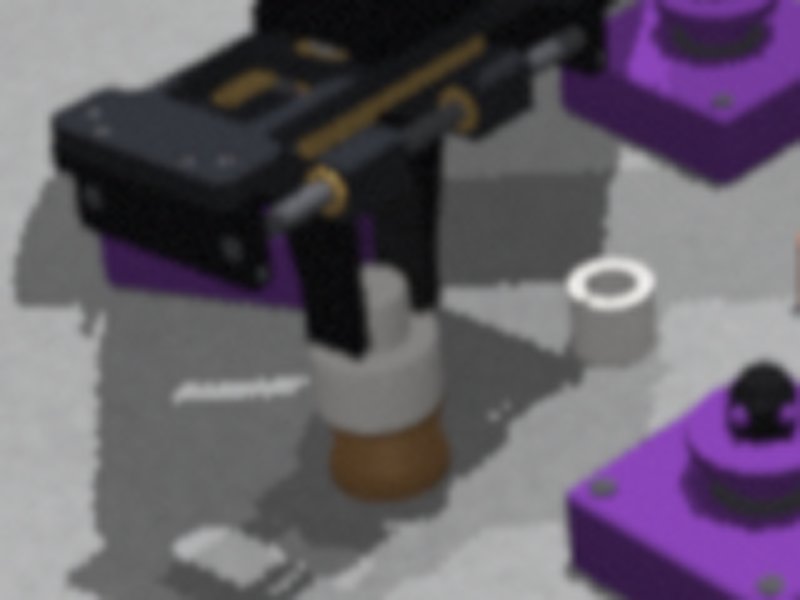

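Emit:
send_rows --motion '[[[0,0,2.5],0],[[0,0,2.5],0],[[0,0,0],0],[[0,0,0],0],[[0,0,0],0]]'

```text
time_s: 5.87
position: [0.4759, -0.2306, 0.0651]
tcp_rot: [[0.244, -0.969, 0.036], [-0.969, -0.245, -0.039], [0.046, -0.025, -0.999]]
force: [-0.0, 0.4, -0.4]
opening: 0.284
```

```bash
python3 - <<'E'
from h import *
cam('wrist','w6');cam('scene','s6')
a=cv2.imread('pics/s6.png')[250:330,150:240]
a=cv2.resize(a,(560,498),interpolation=cv2.INTER_CUBIC)
cv2.imwrite('pics/s6z.png',a)
E
python3 d.py .473 -.230 .061
```

```text
5.9667 [ 0.4758 -0.2306  0.0647] 0.28642910094938284 [ 0.2008  0.1688 -0.5766]
[[ 0.244  -0.9691  0.0352]
 [-0.9687 -0.2453 -0.0384]
 [ 0.0459 -0.0248 -0.9986]]
tool delta mm [-1.3801  2.6379  3.5852]
```

View pics/s6z.png

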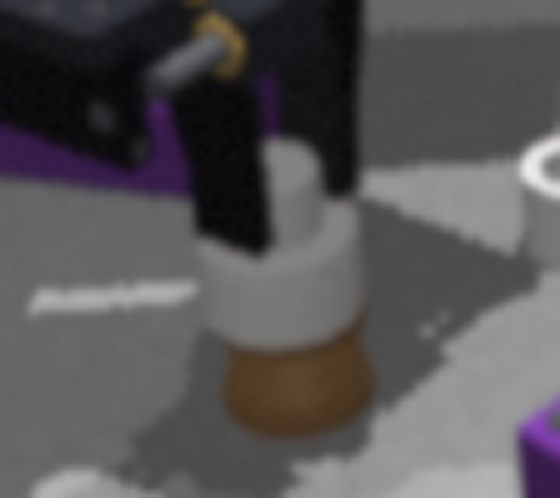

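View pics/w6.png

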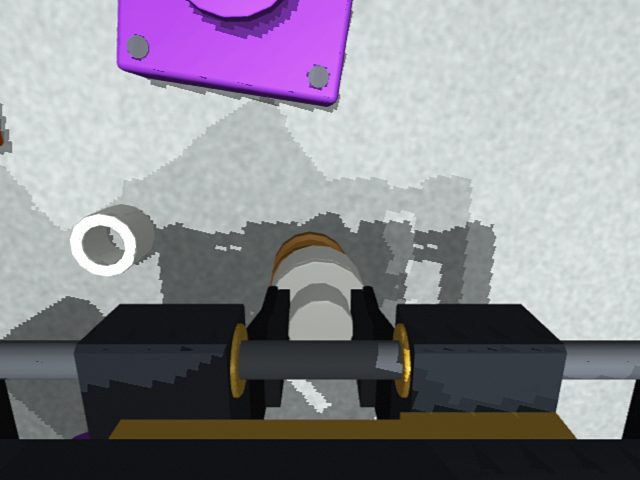

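Emit:
send_rows --motion '[[[0.5,-0.2,-10],0],[[0.5,-0.3,-12],0],[[1,-0.5,-20],0],[[1,-0.5,-20],0],[[1,-0.5,-20],0]]'

```text
time_s: 6.38
position: [0.4722, -0.2283, 0.145]
tcp_rot: [[0.244, -0.97, 0.022], [-0.969, -0.245, -0.029], [0.033, -0.015, -0.999]]
force: [0.1, -0.4, 0.1]
opening: 0.291
```

```bash
python3 - <<'E'
from h import *
cam('top','t7');cam('scene','s7')
a=cv2.imread('pics/s7.png')[200:330,130:330]
a=cv2.resize(a,(800,520),interpolation=cv2.INTER_CUBIC)
cv2.imwrite('pics/s7z.png',a)
E
python3 d.py .531 -.0045 .140
```

```text
6.4833 [ 0.4746 -0.23    0.1474] 0.28690218050327293 [ 0.2483 -1.2362  0.3386]
[[ 0.244  -0.9693  0.0294]
 [-0.969  -0.2449 -0.0339]
 [ 0.04   -0.0202 -0.999 ]]
tool delta mm [-205.0872 -109.7352    1.4616]
```

View pics/s7z.png

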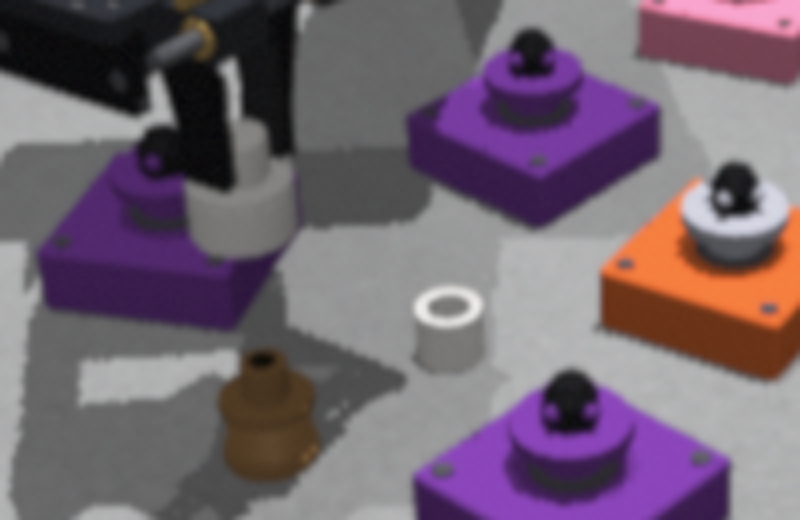

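Emit:
send_rows --motion '[[[-30,-16,0],0],[[-30,-16,0],0],[[-30,-16,0],0],[[-30,-16,0],0],[[-30,-16,0],0]]'

```text
time_s: 6.9
position: [0.5179, -0.0685, 0.1424]
tcp_rot: [[0.23, -0.973, 0.032], [-0.972, -0.231, -0.039], [0.046, -0.022, -0.999]]
force: [1.1, 0.7, -0.8]
opening: 0.291
```

```bash
python3 d.py .531 -.0045 .140
```

```text
6.9 [ 0.5179 -0.0685  0.1424] 0.2912849330021785 [ 1.089   0.7428 -0.7741]
[[ 0.2297 -0.9727  0.0324]
 [-0.9722 -0.2309 -0.0393]
 [ 0.0457 -0.0225 -0.9987]]
tool delta mm [-59.3083 -27.5099   0.2594]
```

Emit:
send_rows --motion '[[[-26,-12,0],0],[[-16,-8,0],0],[[-7,-3,0],0],[[-1,0,0],0],[[0,0,0],0]]'

```text
time_s: 7.32
position: [0.5266, -0.0051, 0.1369]
tcp_rot: [[0.239, -0.971, 0.025], [-0.97, -0.239, -0.036], [0.041, -0.016, -0.999]]
force: [0.6, -0.6, -1.0]
opening: 0.286
```

```bash
python3 d.py .531 -.0045 .140; python3 - <<'E'
from h import *
np.set_printoptions(precision=4,suppress=True)
s=bot.read_state();p=np.array(s['position']);R=np.array(s['tcp_rot'])
ct=cam('top','t8');cs=cam('scene','s8');cw=cam('wrist','w8')
for n,c in(('top',ct),('scene',cs)):
  for t in('cap_center','cap_knob','stud_seat','stud_top'):
    print(n,t,[(r['p'],np.round(r['xy'],1)) for r in place_of(n,t)[:3]])
  print('stud top proj',proj(c,(.531,-.0045,.078)),'axis pts from tcp: -? mid skirt',proj(c,p+R@[0,0,.016]))
a=cs['image'][180:300,250:400];cv2.imwrite('pics/s8z.png',cv2.resize(a,(750,600),interpolation=cv2.INTER_CUBIC))
a=ct['image'][210:310,260:385];cv2.imwrite('pics/t8z.png',cv2.resize(a,(750,600),interpolation=cv2.INTER_CUBIC))
E
```

```text
7.3167 [ 0.5266 -0.0051  0.1369] 0.2860437541712862 [ 0.6155 -0.617  -1.0343]
[[ 0.2386 -0.9708  0.0252]
 [-0.9703 -0.2394 -0.0362]
 [ 0.0412 -0.0158 -0.999 ]]
tool delta mm [ 0.5875 -4.4598 -3.0247]
top cap_center []
top cap_knob []
top stud_seat [(0.93, array([394.9, 219.7])), (0.8, array([408.7, 366.1])), (0.55, array([214.7, 361.7]))]
top stud_top [(0.9, array([396.6, 220.3])), (0.7, array([408.2, 369.4])), (0.56, array([427.9, 288.8]))]
stud top proj [313.943  258.6201] axis pts from tcp: -? mid skirt [314.3171 259.1352]
scene cap_center [(0.95, array([307. , 213.9])), (0.71, array([311.2, 208.3]))]
scene cap_knob [(0.7, array([312.2, 210.5]))]
scene stud_seat [(0.89, array([171.9, 243. ])), (0.78, array([313.1, 251.5])), (0.75, array([258.5, 215.5]))]
scene stud_top [(0.85, array([313.4, 243.3])), (0.83, array([266.7, 206.7])), (0.72, array([274.4, 294.4]))]
stud top proj [313.2385 241.6893] axis pts from tcp: -? mid skirt [311.5792 221.1206]
```

View pics/s8z.png

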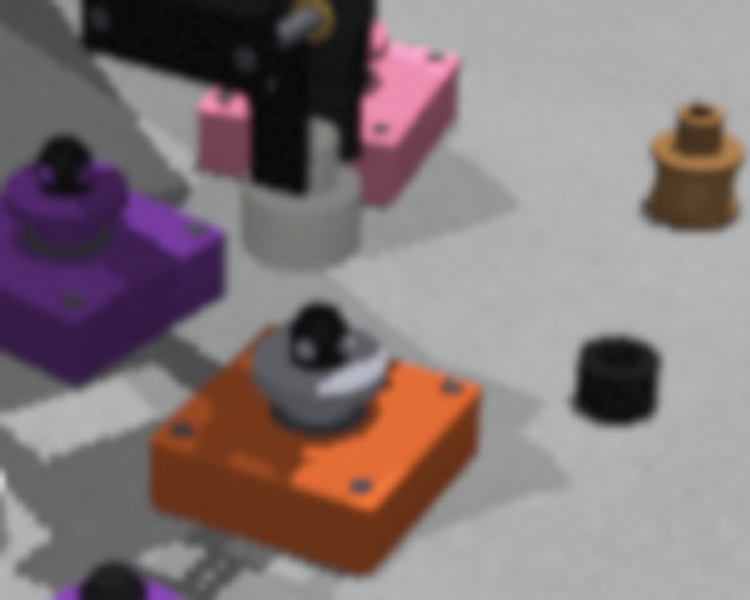

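View pics/t8z.png

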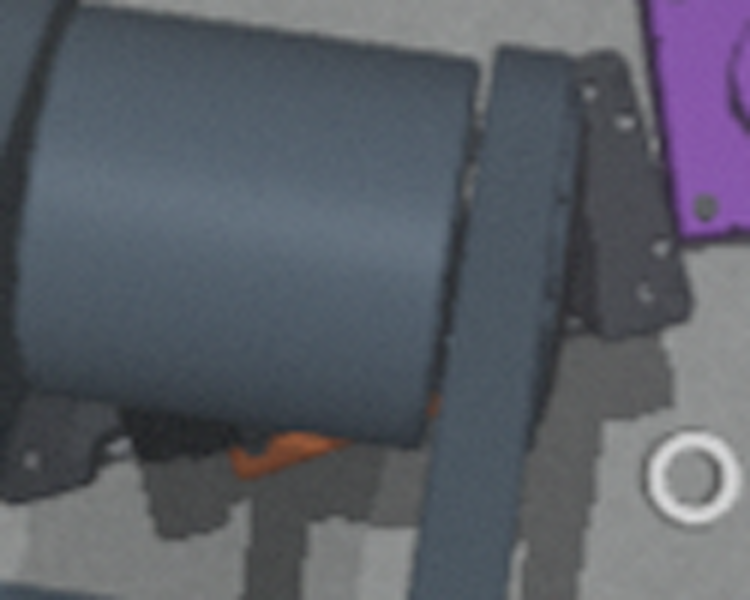

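View pics/w8.png

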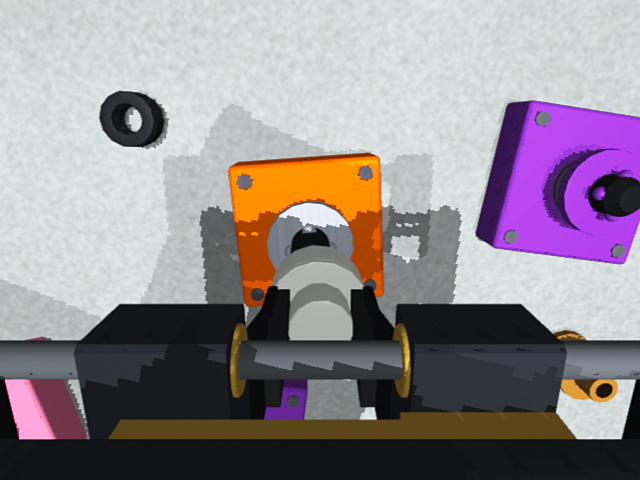

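```bash
python3 - <<'E'
from h import *
np.set_printoptions(precision=4,suppress=True)
s=bot.read_state();p=np.array(s['position']);R=np.array(s['tcp_rot'])
print(p,R[:,2])
c=cam('wrist')
print(atz(c,(311,246),.058),[ (r['p'],np.round(r['xy'],1),atz(c,r['xy'],.058)) for r in place_of('wrist','stud_seat')[:2]])
th=np.linspace(0,2*np.pi,120)
im=c['image'].copy()
for ctr,col in(((.531,-.0045),(0,0,255)),((.529,-.004),(0,255,0))):
  for t in th:
    q=proj(c,(ctr[0]+.026*np.cos(t),ctr[1]+.026*np.sin(t),.058)).astype(int)
    if 0<=q[0]<640 and 0<=q[1]<480: im[q[1],q[0]]=col
cv2.imwrite('pics/w9.png',cv2.resize(im[150:330,200:420],None,fx=3,fy=3))
m=p+R@[0,.0027,.028]
print('mouth',m,'tool d',1000*R.T@(np.array([.531,-.0045,m[2]])-m))
E
```

```text
[ 0.5272 -0.0057  0.1375] [ 0.0268 -0.0362 -0.999 ]
[ 0.5318 -0.0018  0.058 ] [(0.9, array([310.2, 246. ]), array([ 0.5317, -0.0014,  0.058 ])), (0.57, array([607.7, 193.5]), array([ 0.6029, -0.1658,  0.058 ]))]
mouth [ 0.5253 -0.0074  0.1095] tool d [-1.4327 -6.2014  0.0484]
```

View pics/w9.png

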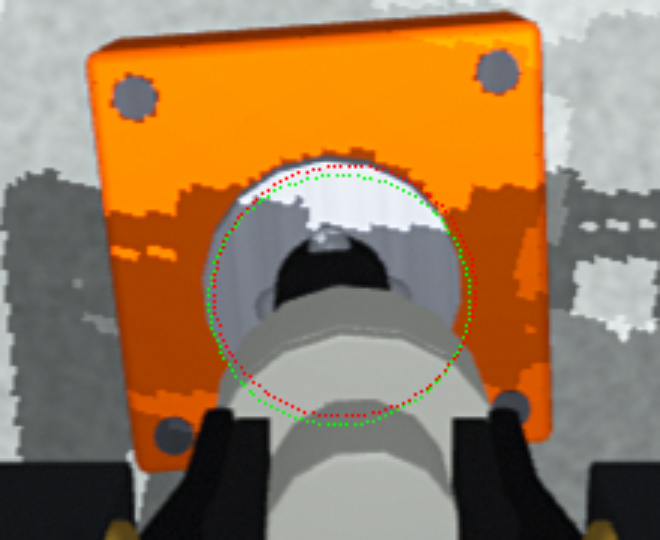

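Emit:
send_rows --motion '[[[-1,-4,6],0],[[-1,-2,8],0],[[-0.5,0,6],0],[[0,0,0],0],[[0,0,0],0]]'

```text
time_s: 8.38
position: [0.5337, -0.0018, 0.115]
tcp_rot: [[0.237, -0.971, 0.027], [-0.971, -0.238, -0.036], [0.041, -0.017, -0.999]]
force: [0.4, -0.2, -1.7]
opening: 0.29
```

```bash
cat > e.py <<'E'
from h import *
import sys
k=sys.argv[1]
np.set_printoptions(precision=4,suppress=True)
s=bot.read_state();p=np.array(s['position']);R=np.array(s['tcp_rot'])
print(s['time_s'],p,R[2],s['force'],s['opening'])
m=p+R@[0,.0027,.028]
print('mouth',m,'tool d',1000*R.T@(np.array([.531,-.0045,m[2]])-m))
cs=cam('scene');cw=cam('wrist','w'+k)
im=cs['image'].copy()
a=cv2.resize(im[180:290,260:370],(550,550),interpolation=cv2.INTER_CUBIC)
b=cw['image'][150:330,220:420]
b=cv2.resize(b,None,fx=1.25,fy=1.25)
o=np.zeros((550,800,3),np.uint8);o[:,:550]=a;o[:b.shape[0],550:]=b
cv2.imwrite('pics/e'+k+'.png',o)
E
python3 e.py 10
```

```text
8.3833 [ 0.5337 -0.0018  0.115 ] [ 0.0414 -0.0173 -0.999 ] [ 0.398  -0.1871 -1.745 ] 0.29038203995200096
mouth [ 0.5318 -0.0034  0.087 ] tool d [0.8403 1.0674 0.0164]
```

View pics/e10.png

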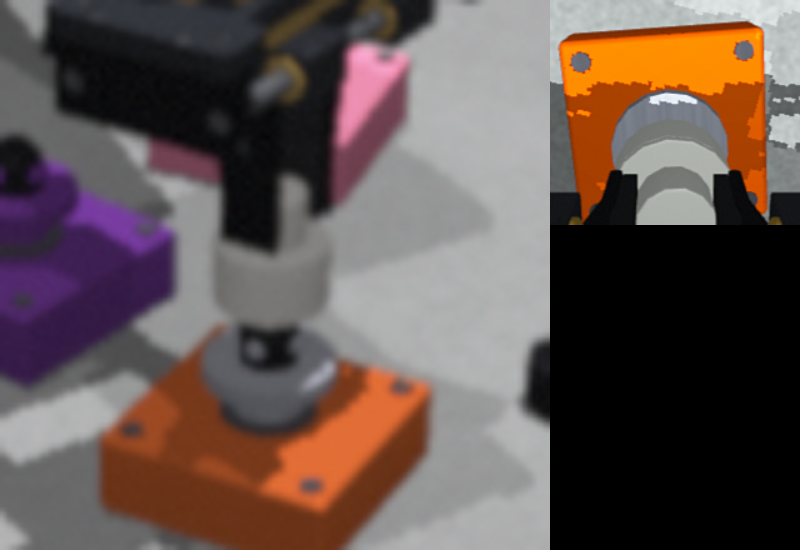

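Emit:
send_rows --motion '[[[0.3,0.5,4],0],[[0,0.3,5],0],[[0,0,5],0],[[0,0,4],0],[[0,0,3],0]]'

```text
time_s: 8.9
position: [0.535, -0.0033, 0.0945]
tcp_rot: [[0.237, -0.971, 0.031], [-0.971, -0.238, -0.037], [0.043, -0.022, -0.999]]
force: [0.1, 0.8, 9.8]
opening: 0.292
```

```bash
python3 e.py 11
```

```text
8.9 [ 0.535  -0.0033  0.0945] [ 0.043  -0.0216 -0.9988] [0.0936 0.7683 9.7811] 0.2924628734257037
mouth [ 0.5332 -0.005   0.0665] tool d [-0.9688  2.0662 -0.0863]
```

View pics/e11.png

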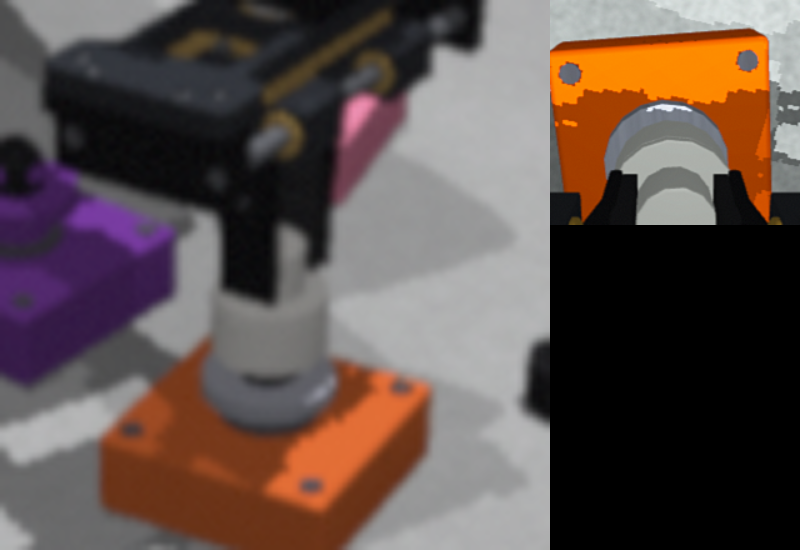

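Emit:
send_rows --motion '[[[0,0,4],0],[[0,0,4],0],[[0,0,5],0],[[0,0,5],0],[[0,0,5],0]]'

```text
time_s: 9.42
position: [0.5413, -0.0032, 0.081]
tcp_rot: [[0.234, -0.971, 0.046], [-0.971, -0.235, -0.036], [0.046, -0.036, -0.998]]
force: [-0.3, 7.1, 12.5]
opening: 0.291
```

```bash
python3 e.py 12
```

```text
9.4167 [ 0.5413 -0.0032  0.081 ] [ 0.0459 -0.0362 -0.9983] [-0.3136  7.0708 12.5393] 0.29067673841358993
mouth [ 0.5399 -0.0048  0.0529] tool d [-2.3812  8.6    -0.4211]
```

View pics/e12.png

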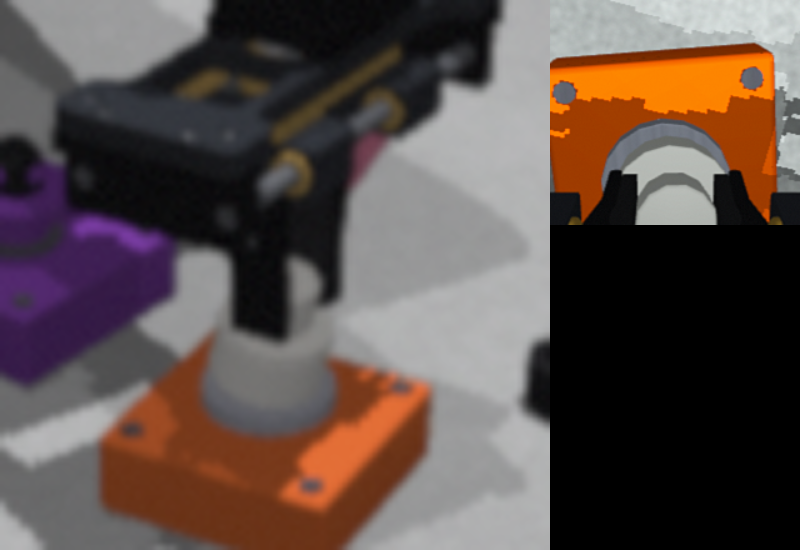

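Emit:
send_rows --motion '[[[-1,3,4],0],[[-1,3,4],0],[[-0.5,3,4],0],[[-0.5,3,5],0],[[-0.5,3,5],0]]'

```text
time_s: 9.93
position: [0.5336, -0.0036, 0.0694]
tcp_rot: [[0.232, -0.97, 0.067], [-0.971, -0.235, -0.038], [0.053, -0.056, -0.997]]
force: [-5.9, 2.8, 44.3]
opening: 0.289
```

```bash
python3 e.py 13; python3 - <<'E'
import cv2;from h import *
c=cam('scene');cv2.imwrite('pics/s13.png',cv2.resize(c['image'][225:280,280:350],(700,550),interpolation=cv2.INTER_CUBIC))
E
```

```text
9.9333 [ 0.5336 -0.0036  0.0694] [ 0.0529 -0.0557 -0.997 ] [-5.8558  2.8082 44.3051] 0.28870868619131324
mouth [ 0.5329 -0.0053  0.0413] tool d [-1.2299  1.6182 -0.1557]
```

View pics/e13.png

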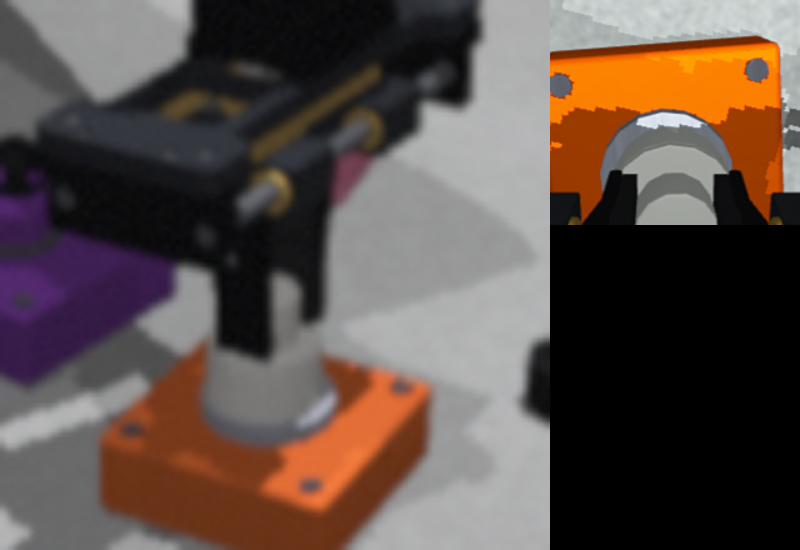

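View pics/s13.png

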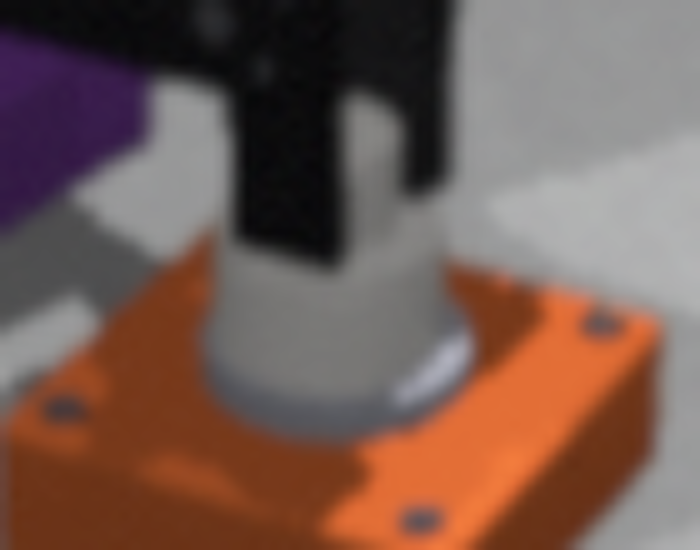

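```bash
python3 - <<'E'
from h import *
for i in range(4):
    c=cam('scene');s=bot.read_state();print(s['time_s'],np.round(s['position'],4),np.round(s['force'],1),np.round(s['tcp_rot'][2],3),s['opening'],np.abs(s['qvel']).max())
for n,z in(('cap_center',.065),('cap_knob',.078),('stud_seat',.042)):
    print(n,[(r['p'],np.round(r['xy'],1),atz(c,r['xy'],z)) for r in place_of('scene',n)[:3]],proj(c,(.531,-.0045,z)))
E
```

```text
10.1333 [ 0.5336 -0.0035  0.0696] [-3.5  3.1 25. ] [ 0.053 -0.056 -0.997] 0.2904397502475639 0.11680895954683466
10.1833 [ 0.5335 -0.0035  0.0696] [-3.   2.6 25. ] [ 0.053 -0.055 -0.997] 0.2933101557384654 0.04846710543219715
10.2333 [ 0.5336 -0.0035  0.0696] [-3.2  1.8 25.4] [ 0.053 -0.056 -0.997] 0.28849784318286664 0.09227601065749287
10.2833 [ 0.5336 -0.0035  0.0696] [-2.7  2.6 24.9] [ 0.053 -0.055 -0.997] 0.2853811716365902 0.11877336218474986
cap_center [(0.81, array([311.5, 247.1]), array([ 0.52764778, -0.00553472,  0.065     ]))] [313.14139799 247.5904991 ]
cap_knob [(0.86, array([311.2, 240.3]), array([ 0.52483317, -0.00380001,  0.078     ]))] [313.23854523 241.68927276]
stud_seat [(0.86, array([168.8, 241.6]), array([ 0.29561279, -0.16939321,  0.042     ])), (0.7, array([274.4, 303.7]), array([ 0.58765465, -0.15123652,  0.042     ])), (0.6, array([313.9, 258.1]), array([ 0.53281106, -0.0038112 ,  0.042     ]))] [312.97239843 257.85640698]
```

```bash
python3 -c "
from rig import bot
print(bot.hand_in()); s=bot.read_state(); print(s['time_s'],s['position'],s['force'])"
```

```text
the job is handed in; nothing more can be done
None
the job is handed in; nothing more can be done
```

I lifted the white cap off its insert, set it over the orange block's stud and pressed it through the click. I handed the job in at about 10.3 s with the fingers still pressing down.

**Seat and cap at hand-in:** the push was steady at about 25 N, which by the spring figures puts the seat about 15 mm down. The TCP was at z = 0.0696 m, and the cap's shoulder works out at about 0.0687 m if fully home. An unclicked cap would put the shoulder above 0.0727 m, so I take it as home. The click was not seen as a separate drop in force; the heights and the pictures are the evidence for it.

**Bystanders:** the capped insert was still standing right after the lift. I saw nothing else disturbed in the later views, though I took no final picture of the whole bench.

**What was off:**
- **Tool tilt:** the tool's tilt drifted to about 4° over the moves.
- **Fingers slipped:** they slid about 6 mm along the knob during the press, and I brought them back.
- **Force peak:** the push read 44 N at the end of the last press, through the fingers onto the cap, with the seat at or near its stop. It then settled to 25 N.
- **Network disagreement:** the last cap readings sat 0.5 to 1.4 pixels above the predicted position, about 1 to 2.5 mm. I put that down to network error.

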